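# Clear the specimen photo bench

## Robot

A 6-joint arm with a two-finger parallel gripper is mounted at the origin on the work surface. World frame = base frame: x ahead of the robot, y to its left, z up, the work surface at z = 0. Lengths are in m, angles in rad, forces in N, time in s.
With the tool pointing down it reaches from about 0.3 to 0.75 m from the base axis. Payload 8.5 kg.
Tool frame: the origin (TCP) lies midway between the tips of the shut fingers; the grasp point (between the pads) lies behind it (r.grip_point_offset is the z of the grasp point in the tool frame, in m); z points along the fingers, y is the line along which they close (so a half turn about z gives the same grasp; the last joint's range is limited). The gripper opens to 88 mm and grips with 3 to 60 N. Pads are 18 mm wide; open, the fingers measure 123 mm over their backs; the gripper's body (75 mm by 187 mm) begins 45 mm behind the grasp point.
Start: joints at [0.922, 0.381, 1.297, -0, 1.464, -0.215], TCP at [0.231, 0.499, 0.239] pointing down, gripper open.
Joint ranges: [-3.11, 3.11], [-0.89, 2.33], [0.22, 2.48], [-1.42, 4.56], [0.17, 2.85], [-2.88, 2.88]. Speed limits (rad/s): [2.39, 2.39, 3.14, 3.14, 3.14, 3.14].

## Interface

Orientations are given as a rotation vector (axis times angle).
In Python, from plant import r gives the robot as it stands.
- The arm moves only by the shell command python3 -m creep 'ROWS' [FORCE]. ROWS is JSON, one flat list of numbers, 7 for each row, row after row: the shift along the tool's x, y, z normalised to -1 to 1, where 1 is 0.12 m, then the turn, a rotation vector about the tool's x, y, z normalised to -1 to 1, where 1 is 90 degrees, then the closure, from 0 (fully open) to 1 (shut). In form: [x, y, z, wx, wy, wz, jaw, x, y, z, wx, wy, wz, jaw, ...]. A call has 1 to 8 rows; each row is the pose to reach, as a shift and turn from the pose commanded when the call began, along the tool's axes at that moment; what a row does not reach only later rows make up. A row lasts 1/8 s, in which the tool goes at most 62.5 mm and 10.7 degrees, less where a joint would pass 70% of its speed; a pose out of reach is approached as far as the arm can. A call with a number of a shift or a turn outside -1 to 1 is refused whole. A call with a gripper value outside its range is refused whole. The fingers move at their own pace and stop on an object; FORCE is the grip in N (left out, the last holds). Time passes only in rows, so rows that repeat a pose let the fingers close. It gives the time, the measured TCP pose, the force, the opening and the grip force at its end, in the units of the state.
- r.sense(): the state, without advancing time (a new reading comes with each control period).
- r.snapshot(name): name is "scene" or "top" or "wrist"; returns a dict with "img" (400x640x3 uint8, red, green, blue), "K" (3x3 intrinsics, pixels), "rvec" (rotation vector, rad) and "tvec" (3), from world to camera coordinates, as OpenCV has them. Camera axes: x right, y down, z forward; pixel columns grow to the right and rows downward; lengths in m; the calibration is good to about 2 mm. A picture is of the moment at which its call begins. There is no depth.
- r.close_job(): hands the job in; it is judged then, once.
The state is a dict: "time_s": time; "joints": joint angles; "dq": joint speeds; "effort": joint torques, N m; "tcp_pos": TCP position; "tool_rot": TCP orientation; "ft_force": force on the tool from outside, world axes, zero at the start; "moment": the same for the moment, N m; "finger_gap": finger opening in m; "finger_force": force on a finger pad.
Only numpy, scipy, OpenCV 4.12 (cv2) and the standard library are available. Lean on these libraries where they do the work, as an engineer would, in place of code of your own. Each camera call takes 0.05 s, during which the arm holds its last target. There are 200 camera calls.

## Task

The photo session is over: put the three glass specimen jars and the fence stop back on their storage pads, each in the middle of the black outline that has the shape and size of its base. Keep the jars upright and set them down without dropping them. The stop must be slid along its T-slot rail to the open end, lifted out and stood upright on its foot on the narrow rectangle; turn the stop and the square jar so that they line up with their outlines.

Things in the scene. Friction and masses are not known exactly. Their poses are not given: they have to be found in the camera images.
- wide_jar: Wide round glass jar with black lid and a white coral inside: 64 mm diameter, 84 mm tall. Rigid, closed, 0.2 to 0.35 kg. Origin: centre of the underside, z up. Grip it from above by the straight upper part (the black lid is the top 22 mm and as wide as the jar). Stands on the table
- slim_jar: Slim round glass jar with black lid and a small bone inside: 40 mm diameter, 104 mm tall. Rigid, closed, 0.1 to 0.2 kg. Origin: centre of the underside, z up. Grip it from above by the straight upper part (the black lid is the top 22 mm and as wide as the jar). Stands on the table
- square_jar: Square glass jar with black lid and a reddish shell inside: 50 x 50 mm, 92 mm tall. Rigid, closed, 0.16 to 0.3 kg. Origin: centre of the underside, z up. Grip it from above by the straight upper part (the black lid is the top 22 mm and as wide as the jar). Stands on the table; x and y run along its sides
- stop: Dark steel fence stop, 0.12-0.21 kg, 63 mm tall, 50 mm long (y). T foot 24 mm wide (x), 6 mm high; stem 10 mm wide up to 19 mm; grip block 26 mm wide (x), 19 to 63 mm up. Origin: centre of the foot's underside. It starts with its foot caught in the rail's slot, its y along the rail's y; it slides freely with 2 mm play sideways, 3 mm upward. It stands by itself on its foot
- rail: Fixed aluminium T-slot rail, 220 mm long (y), 60 wide (x). Origin: centre of underside. Slot floor 10 mm up, channel 28 wide with walls 19 mm high. From y=-110 to +35 mm lips (19 to 27 mm up, gap 14) hold the foot down; from +35 to +110 they are cut away: the open end, where the stop lifts straight out with its centre at y=+72 mm (62 to 85). A black plate closes the -y end
- wide_pad: White square board, 84 x 84 mm, 6 mm thick, fixed flat on the table, with a round spot of 70 mm diameter (the largest circle) inlaid flush in its middle as a black outline. Origin: centre of its underside; its top is 6 mm above the origin. x and y run along the board's edges. Place of the wide jar
- slim_pad: White square board, 84 x 84 mm, 6 mm thick, fixed flat on the table, with a round spot of 46 mm diameter (the small circle) inlaid flush in its middle as a black outline. Origin: centre of its underside; its top is 6 mm above the origin. x and y run along the board's edges. Place of the slim jar
- square_pad: White square board, 84 x 84 mm, 6 mm thick, fixed flat on the table, with a square of 56 x 56 mm inlaid flush in its middle as a black outline. Origin: centre of its underside; its top is 6 mm above the origin. x and y run along the board's edges. Place of the square jar
- stop_pad: White square board, 84 x 84 mm, 6 mm thick, fixed flat on the table, with a narrow rectangle, 32 mm along x and 56 mm along y inlaid flush in its middle as a black outline. Origin: centre of its underside; its top is 6 mm above the origin. x and y run along the board's edges. Place of the stop, which stands here on its foot with its length (y) along the rectangle's length
Mind the look-alikes: they are no part of the job. Leave any green or turquoise look-alike of the stop_pad alone.

How it is judged:
By the outcome, as a careful person would: the job done as asked, in the order asked, and still so for the second after the job is handed in, with the robot touching nothing.
It also fails if it takes over 128 s, if anything falls off the work surface, if the arm or the gripper's body presses on something with over 40 N, if the wrist force passes 120 N, or if a joint passes its speed limit or range.

## Working session

There is one attempt and no reset: what is moved stays moved. The work goes in short steps, Python scripts to look and compute and a shell command to move; the robot and the scene stay as the last step left them, time stands still between calls to the robot, and variables do not carry over. Pictures are saved under pics/ and viewed, at most 14 in all, crops included, and the job is handed in when it is done.

```bash
ls; mkdir -p pics; python3 - <<'E'
from plant import r
import cv2
for n in("scene","top"):
    s=r.snapshot(n); cv2.imwrite(f"pics/{n}0.png",s["img"][:,:,::-1])
    print(n,s["K"].tolist(),s["rvec"],s["tvec"])
print(r.sense(), r.grip_point_offset)
E
```

```text
pics
scene [[517.7509870969321, 0.0, 315.15611127567104], [0.0, 517.7509870969321, 198.1052427955227], [0.0, 0.0, 1.0]] [ 2.19185791  0.7754059  -0.34693116] [-0.46141925 -0.10375181  1.51947346]
top [[409.28945353339157, 0.0, 325.5516939084761], [0.0, 409.28945353339157, 200.9396462227647], [0.0, 0.0, 1.0]] [ 2.16408923 -2.17615072  0.12280148] [0.12922959 0.47221916 0.87418816]
{'time_s': 0.1, 'joints': array([ 9.21718344e-01,  3.81087314e-01,  1.29815699e+00,  2.59215334e-05,
        1.46359824e+00, -2.15291099e-01]), 'dq': array([ 0.0018775 , -0.00126864, -0.00326912, -0.00030765,  0.00110676,
       -0.00139662]), 'effort': array([ 4.60016046e-03, -4.38653433e+01, -2.24914849e+01,  7.14996457e-02,
        3.42318148e-02, -3.98186546e-05]), 'tcp_pos': array([0.23100564, 0.49885688, 0.23823113]), 'tool_rot': array([-6.75947453e-01, -3.06745174e+00,  1.76553867e-03]), 'ft_force': array([0.0359297 , 0.4674303 , 0.55234636]), 'moment': array([-0.00911576,  0.02275125,  0.01020605]), 'finger_force': 0.0, 'finger_gap': 0.08818494369642636} -0.0187
```

View pics/scene0.png

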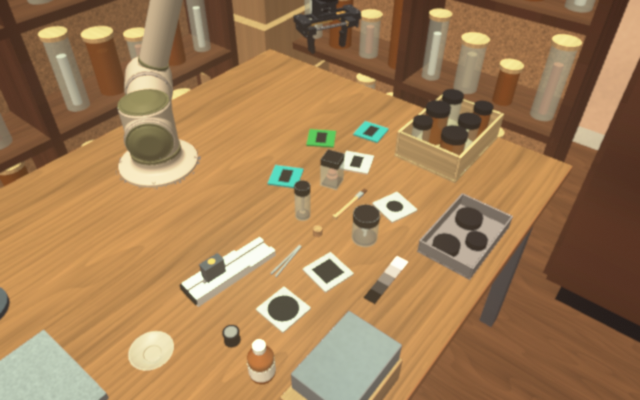

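View pics/top0.png

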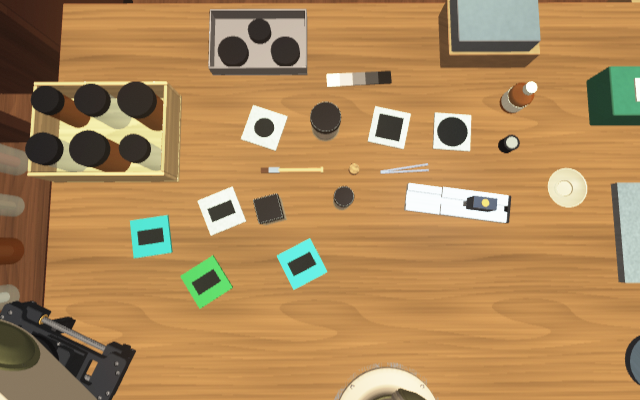

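The top view shows these things, with pixel positions as (column, row):
- **Jars:** wide jar (325,118), slim jar (343,196), square jar (268,208).
- **Stop and rail:** stop (484,203) in the rail (458,203). The bare part of the rail is to the left.
- **Jar pads:** slim pad (264,128), square pad (389,127), wide pad (452,131).
- **Narrow-rectangle boards:** white (221,210), turquoise (150,236) and (302,263), green (206,281). The white one is the stop_pad, because the task says to leave the green and turquoise ones alone.

```bash
cat > h.py <<'E'
import numpy as np, cv2
from scipy.optimize import minimize
from scipy.spatial.transform import Rotation as R
from plant import r
def proj(s,P): return cv2.projectPoints(np.float64(P).reshape(-1,1,3),s["rvec"],s["tvec"],s["K"],None)[0][:,0]
def back(s,uv,z):
    M=cv2.Rodrigues(s["rvec"])[0]; c=-M.T@s["tvec"]
    d=M.T@np.linalg.inv(s["K"])@[uv[0],uv[1],1]; return (c+d*(z-c[2])/d[2])[:2]
def prism(w,l,z0,z1,rnd=False):
    a=np.linspace(0,2*np.pi,40) if rnd else np.pi/4+np.arange(4)*np.pi/2
    k=.5 if rnd else .5**.5
    b=np.c_[w*k*np.cos(a),l*k*np.sin(a)]
    return np.vstack([np.c_[b,np.full(len(b),z)] for z in(z0,z1)])
def blob(s,kind,uv,rad):
    "mask (4x) of the component nearest uv within radius rad, holes filled"
    u0,v0=max(int(uv[0]-rad),0),max(int(uv[1]-rad),0)
    c=cv2.resize(s["img"][v0:int(uv[1]+rad),u0:int(uv[0]+rad)],None,fx=4,fy=4,interpolation=cv2.INTER_CUBIC).astype(int)
    m=(c.min(2)>150) if kind=="white" else (c.max(2)<75)
    n,lab,st,ce=cv2.connectedComponentsWithStats(m.astype(np.uint8))
    i=1+np.argmin(np.linalg.norm(ce[1:]-4*(np.array(uv)-[u0,v0]),axis=1)+1e4*(st[1:,4]<300))
    k=cv2.findContours((lab==i).astype(np.uint8),0,2)[0]
    h=cv2.convexHull(max(k,key=cv2.contourArea)); o=np.zeros(m.shape,np.uint8); cv2.fillConvexPoly(o,h,1)
    return o,(u0,v0)
def fit(s,kind,uv,rad,P,zref,yaws=(0,)):
    m,o=blob(s,kind,uv,rad); best=None
    def cost(p):
        Q=np.c_[P[:,:2]@np.array([[np.cos(p[2]),np.sin(p[2])],[-np.sin(p[2]),np.cos(p[2])]])+p[:2],P[:,2]]
        q=(proj(s,Q)-o+.5)*4-.5
        im=np.zeros(m.shape,np.uint8); cv2.fillConvexPoly(im,cv2.convexHull(np.round(q*16).astype(np.int32)),1,shift=4)
        return 1-(im&m).sum()/(im|m).sum()
    x0=back(s,uv,zref)
    for y in yaws:
        S=np.array([[*x0,y]]*4)+np.array([[0,0,0],[.02,0,0],[0,.02,0],[0,0,.3]])
        a=minimize(cost,S[0],method="Nelder-Mead",options=dict(initial_simplex=S,xatol=1e-5,fatol=1e-5,maxiter=300))
        if best is None or a.fun<best.fun: best=a
    return best.x,best.fun
pad=prism(.084,.084,0,.006)
M=dict(wide_jar=("dark",prism(.064,.064,.062,.084,True),.073),slim_jar=("dark",prism(.04,.04,.082,.104,True),.093),
 square_jar=("dark",prism(.05,.05,.070,.092),.08),wide_pad=("white",pad,.006),slim_pad=("white",pad,.006),
 square_pad=("white",pad,.006),stop_pad=("white",pad,.006))
def to(x,y,z,yawclose):
    "tool-axis shift (units of .12 m) and turn (units of 90 deg) to point down at x,y,z with closing line at yawclose (world)"
    s=r.sense(); T=R.from_rotvec(s["tool_rot"]); d=T.inv().apply(np.array([x,y,z])-s["tcp_pos"])/.12
    out=[]
    for k in range(-3,4):
        a=yawclose+k*np.pi; Y=np.array([np.cos(a),np.sin(a),0]); Z=np.array([0,0,-1.]); G=R.from_matrix(np.c_[np.cross(Y,Z),Y,Z])
        w=(T.inv()*G).as_rotvec()/(np.pi/2); out.append(w)
    w=sorted(out,key=lambda w:np.linalg.norm(w))
    print("shift",d.round(3),"turn",w[0].round(3),"alt",w[-1].round(3),"q6",s["joints"][5].round(2))
E
python3 - <<'E'
from h import *
s=r.snapshot("top"); px=dict(wide_jar=(325,115),slim_jar=(343,196),square_jar=(268,208),wide_pad=(452,131),slim_pad=(264,128),square_pad=(389,127),stop_pad=(221,210))
for n,uv in px.items():
    k,P,z=M[n]; x,c=fit(s,k,uv,38,P,z,(0,.4,-.4)); print(n,x.round(4),"deg",np.degrees(x[2]).round(1),"1-iou",round(c,3))
for n,uv in dict(railL=(406,196),railR=(510,209),stop=(484,203)).items(): print(n,back(s,uv,.027 if n!="stop" else .073))
c=s["img"][165:300,120:320][:,:,::-1]; d=s["img"][165:240,385:525][:,:,::-1]
a=cv2.resize(c,(800,540)); cv2.imwrite("pics/pads.png",a[:,:800]); 
cv2.imwrite("pics/rail.png",cv2.resize(d,(700,375),interpolation=cv2.INTER_CUBIC))
E
```

```text
wide_jar [0.6451 0.1261 0.0607] deg 3.5 1-iou 0.077
slim_jar [0.4756 0.0916 0.6989] deg 40.0 1-iou 0.37
square_jar [0.452  0.2443 0.3124] deg 17.9 1-iou 0.148
wide_pad [ 0.6345 -0.1644 -0.0791] deg -4.5 1-iou 0.012
slim_pad [ 0.6459  0.2667 -0.3269] deg -18.7 1-iou 0.019
square_pad [ 0.6452 -0.0196 -0.2248] deg -12.9 1-iou 0.021
stop_pad [0.4549 0.36   0.3862] deg 22.1 1-iou 0.018
railL [ 0.48266996 -0.05011433]
railR [ 0.45280546 -0.27765142]
stop [ 0.46175186 -0.20284545]
```

View pics/pads.png

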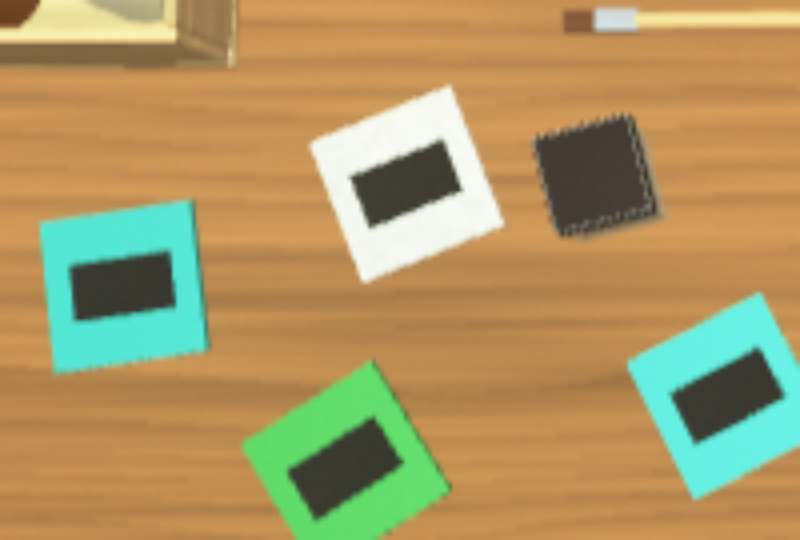

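View pics/rail.png

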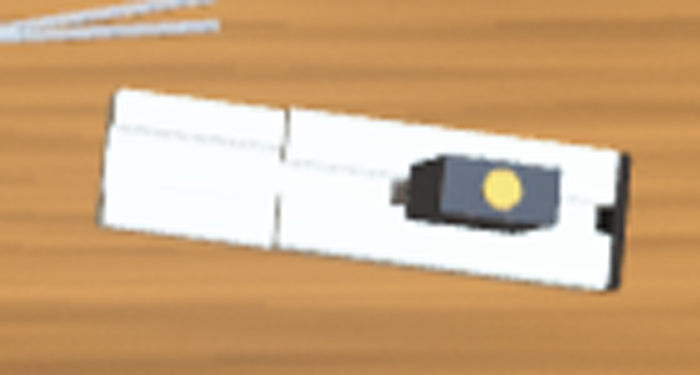

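The crops settle it. The white board at (221,210) has the narrow rectangle and is the stop_pad. The stop sits near the rail's closed right end, and the open end is on the left, towards +y. The pad fits are good, so I'll look closer at the jars with the wrist camera.

```bash
python3 - <<'E'
from h import *
to(.62,.12,.24,0)
E
```

```text
shift [-4.268 -1.503 -0.014] turn [-0.001  0.     0.724] alt [-0.000e+00 -1.000e-03 -1.276e+00] q6 -0.22
```

```bash

python3 -m creep '[-0.5,-0.18,0,0,0,0,0,-1,-0.35,0,0,0,0,0,-1,-0.35,0,0,0,0,0]'
python3 -m creep '[-0.5,-0.18,0,0,0,0,0,-1,-0.35,0,0,0,0,0,-1,-0.35,0,0,0,0,0]' >/dev/null
python3 -m creep '[-0.5,-0.18,0,0,0,0,0,-1,-0.35,0,0,0,0,0,-1,-0.35,0,0,0,0,0]' >/dev/null
python3 -m creep '[-0.5,-0.18,0,0,0,0,0,-1,-0.35,0,0,0,0,0,-1,-0.35,0,0,0,0,0]' >/dev/null
python3 -m creep '[-0.27,-0.1,0,0,0,0.12,0,-0.27,-0.1,0,0,0,0.24,0,-0.27,-0.1,0,0,0,0.36,0,-0.27,-0.1,0,0,0,0.48,0,-0.27,-0.1,0,0,0,0.6,0,-0.27,-0.1,0,0,0,0.72,0,-0.27,-0.1,0,0,0,0.724,0,-0.27,-0.1,0,0,0,0.724,0]'
python3 - <<'E'
from h import *
s=r.snapshot("wrist"); cv2.imwrite("pics/w1.png",s["img"][:,:,::-1])
M_=cv2.Rodrigues(s["rvec"])[0]; print(-M_.T@s["tvec"], s["K"][0,0]); print(proj(s,[[.645,.126,.084]]))
to(.645,.126,.24,0)
E
```

```text
time_s: 0.52
tcp_pos: [0.3248, 0.4083, 0.2385]
tool_rot: [0.684, 3.066, -0.001]
ft_force: [-0.5, 0.6, -0.4]
finger_gap: 0.0881
finger_force: 0.0
time_s: 2.65
tcp_pos: [0.6198, 0.1217, 0.2389]
tool_rot: [-2.216, -2.226, -0.0]
ft_force: [0.1, -0.4, -0.1]
finger_gap: 0.0882
finger_force: 0.0
[0.61989717 0.20085535 0.38564012] 290.8387947865822
[[346.6623775  185.00031264]]
shift [ 0.038  0.208 -0.01 ] turn [-0.    -0.     0.002] alt [ 0.    -0.    -1.998] q6 0.0
```

View pics/w1.png

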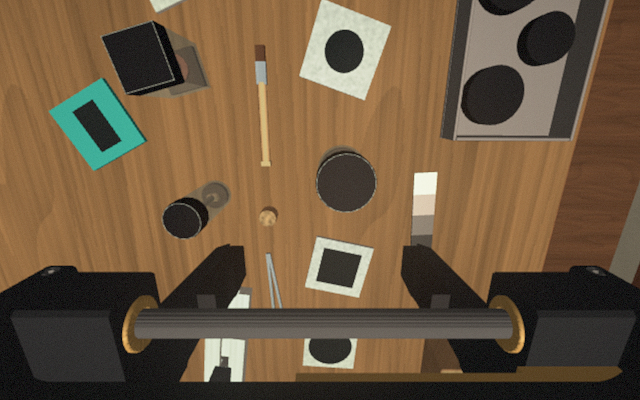

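The wrist view shows the wide lid at (346,182), slim lid (185,218), square lid (140,58), slim pad (345,50) and square pad (338,266). I'll fit all five here.

```bash
python3 - <<'E'
from h import *
s=r.snapshot("wrist"); px=dict(wide_jar=(346,182),slim_jar=(185,218),square_jar=(145,58),slim_pad=(345,50),square_pad=(338,266))
vis=s["img"][:,:,::-1].copy()
for n,uv in px.items():
    k,P,z=M[n]; x,c=fit(s,k,uv,58,P,z,(0,.3,-.3)); print(n,x.round(4),"deg",np.degrees(x[2]).round(1),"1-iou",round(c,3))
    m,o=blob(s,k,uv,58); 
    for k_ in cv2.findContours(m,0,2)[0]: cv2.polylines(vis,[(k_/4+np.array(o)).astype(int)],True,(0,0,255))
    Rz=np.array([[np.cos(x[2]),np.sin(x[2])],[-np.sin(x[2]),np.cos(x[2])]])
    q=proj(s,np.c_[P[:,:2]@Rz+x[:2],P[:,2]]); cv2.polylines(vis,[cv2.convexHull(q.astype(np.float32)).astype(int)],True,(0,255,0))
cv2.imwrite("pics/w2.png",cv2.resize(vis[:300,80:400],(800,750))[:,:][0:600])
E
```

```text
wide_jar [0.6446 0.125  0.4403] deg 25.2 1-iou 0.119
slim_jar [ 0.4735  0.0922 -0.1935] deg -11.1 1-iou 0.044
square_jar [0.4489 0.2464 0.1863] deg 10.7 1-iou 0.25
slim_pad [ 0.6434  0.2678 -0.3263] deg -18.7 1-iou 0.005
square_pad [ 0.6424 -0.0211 -0.217 ] deg -12.4 1-iou 0.024
```

View pics/w2.png

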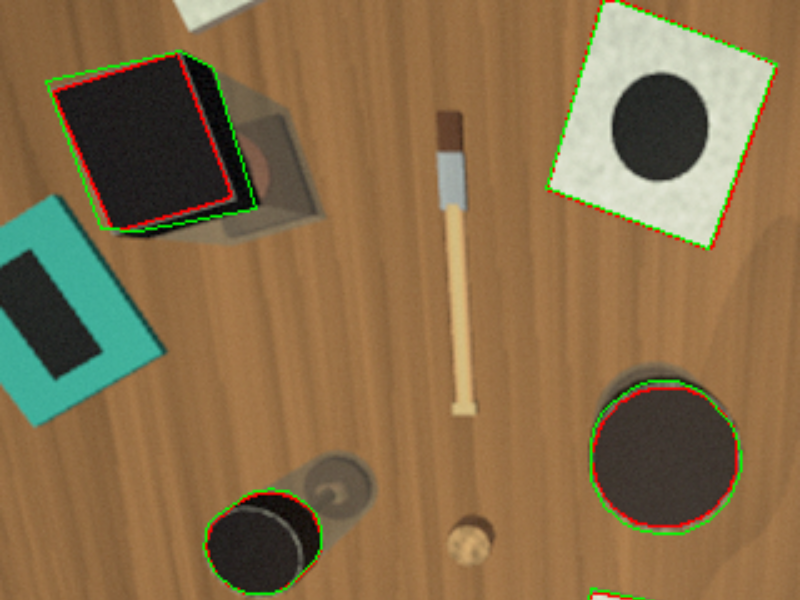

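Good fits for the round jars and both pads. The square jar will get a refit later on its top face only. Now I'll grasp the wide jar.

```bash

python3 -m creep '[0.03,0.207,0.1,0,0,0,0,0.03,0.207,0.3,0,0,0,0,0.03,0.207,0.7,0,0,0,0,0.03,0.207,0.85,0,0,0,0]' >/dev/null
python3 -m creep '[0,0,0.4,0,0,0,0,0,0,0.7,0,0,0,0,0,0,0.8,0,0,0,0,0,0,0.8,0,0,0,0.1,0,0,0.8,0,0,0,1,0,0,0.8,0,0,0,1,0,0,0.8,0,0,0,1,0,0,0.8,0,0,0,1]' 25
python3 -m creep '[0,0,0,0,0,0,1,0,0,0,0,0,0,1,0,0,-0.1,0,0,0,1,0,0,-0.3,0,0,0,1]'
```

```text
time_s: 4.25
tcp_pos: [0.6456, 0.124, 0.0423]
tool_rot: [2.221, 2.221, 0.002]
ft_force: [-2.2, 0.7, 7.2]
finger_gap: 0.0634
finger_force: 25.2
time_s: 4.75
tcp_pos: [0.6448, 0.1239, 0.0767]
tool_rot: [-2.221, -2.22, 0.002]
ft_force: [-0.4, -0.6, -1.8]
finger_gap: 0.0638
finger_force: 25.2
```

```bash

python3 -m creep '[0,0,-0.3,0,0,0,1,-0.1,0,-0.6,0,0,0,1,-0.5,0,-0.83,0,0,0,1,-0.9,0,-0.83,0,0,0,1,-1,0,-0.83,0,0,0,1]' >/dev/null
python3 -m creep '[-0.4,-0.04,0,0,0,0,1,-0.8,-0.09,0,0,0,0,1,-1,-0.09,0,0,0,0,1]' >/dev/null
python3 -m creep '[-0.4,0,0,0,0,0,1,-0.8,0,0,0,0,0,1,-1,0,0,0,0,0,1]' >/dev/null
python3 -m creep '[-0.15,0,0,0,0,0,1,-0.28,0,0,0,0,0,1,-0.28,0,0,0,0,0,1,-0.28,0,0,0,0,0,1]'
python3 - <<'E'
from h import *
s=r.snapshot("wrist"); cv2.imwrite("pics/w3.png",s["img"][:,:,::-1])
uv=proj(s,[[.634,-.165,.006]])[0]; print(uv)
x,c=fit(s,"white",uv,75,pad,.006,(0,)); print(x,c)
to(.633,-.1645,.177,0)
E
```

```text
time_s: 6.62
tcp_pos: [0.6346, -0.2687, 0.1764]
tool_rot: [-2.22, -2.222, -0.0]
ft_force: [0.8, 0.1, -2.9]
finger_gap: 0.0638
finger_force: 25.2
[322.60699935  85.59075703]
[ 0.63184243 -0.16202212 -0.07520408] 0.01478818246892688
shift [ 0.868 -0.012 -0.004] turn [-0. -0.  0.] alt [ 0. -0. -2.] q6 -0.57
```

View pics/w3.png

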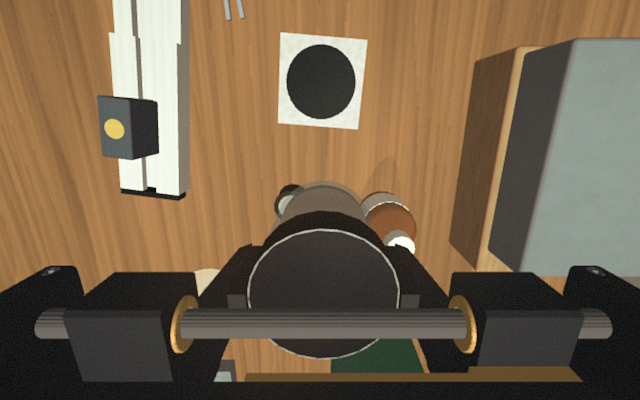

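The wide pad is centred at (321,82) and fits both cameras to about 2.5 mm, so I'll use the average. The jar hangs straight. Lowering.

```bash

python3 -m creep '[0.3,0,0,0,0,0,1,0.7,-0.013,0,0,0,0,1,0.867,-0.013,0.2,0,0,0,1,0.867,-0.013,0.5,0,0,0,1,0.867,-0.013,0.7,0,0,0,1,0.867,-0.013,0.8,0,0,0,1,0.867,-0.013,0.9,0,0,0,1]'
python3 -m creep '[0,0,0.05,0,0,0,1,0,0,0.1,0,0,0,1,0,0,0.13,0,0,0,1,0,0,0.15,0,0,0,1,0,0,0.16,0,0,0,1,0,0,0.16,0,0,0,1]'
```

```text
time_s: 7.55
tcp_pos: [0.6333, -0.1655, 0.0686]
tool_rot: [2.22, 2.221, 0.001]
ft_force: [-0.9, 0.2, -2.7]
finger_gap: 0.0637
finger_force: 25.2
time_s: 8.3
tcp_pos: [0.6329, -0.1656, 0.0492]
tool_rot: [2.222, 2.221, 0.0]
ft_force: [0.7, 0.3, -3.0]
finger_gap: 0.0638
finger_force: 25.2
```

```bash

python3 -m creep '[0.008,0,0.005,0,0,0,1,0.008,0,0.01,0,0,0,1,0.008,0,0.01,0,0,0,1]'
python3 -m creep '[0,0,0.005,0,0,0,1,0,0,0.005,0,0,0,1]'
```

```text
time_s: 8.68
tcp_pos: [0.6329, -0.1646, 0.0483]
tool_rot: [2.221, 2.221, 0.0]
ft_force: [-0.9, 0.9, 0.7]
finger_gap: 0.0636
finger_force: 25.2
time_s: 8.93
tcp_pos: [0.6329, -0.1646, 0.0483]
tool_rot: [2.221, 2.221, 0.0]
ft_force: [-2.6, 2.5, 5.6]
finger_gap: 0.0635
finger_force: 25.2
```

```bash

python3 -m creep '[0,0,0,0,0,0,0,0,0,0,0,0,0,0,0,0,0,0,0,0,0,0,0,-0.4,0,0,0,0,0,0,-0.8,0,0,0,0,0,0,-1,0,0,0,0,0,0,-1,0,0,0,0]'
python3 -m creep '[-0.35,0,-0.3,0,0,0,0,-0.7,0,-0.6,0,0,0,0,-0.7,0,-0.6,0,0,0,0,-0.7,0,-0.6,0,0,0,0]'
cat > chk.py <<'E'
from h import *
import sys
# jar vs pad spot in one wrist image: base outline fit by lid top face, pad by white board
def check(cam,jar,padn,pxy,h,w,rnd,name):
    s=r.snapshot(cam); vis=s["img"][:,:,::-1].copy()
    for P,z,col in((prism(.084,.084,.006,.006),.006,(0,255,0)),(prism(w,w,h+.006,h+.006,rnd),h+.006,(0,0,255)),(prism(w,w,.006,.006,rnd),.006,(255,0,0))):
        a=pxy[2]; Rz=np.array([[np.cos(a),np.sin(a)],[-np.sin(a),np.cos(a)]])
        q=proj(s,np.c_[P[:4 if not rnd or w>.08 else 40,:2]@Rz+pxy[:2],P[:4 if not rnd or w>.08 else 40,2]])
        cv2.polylines(vis,[np.round(q*16).astype(np.int32)],True,col,1,cv2.LINE_AA,4)
    u,v=proj(s,[[pxy[0],pxy[1],.05]])[0].astype(int)
    c=vis[max(v-80,0):v+80,max(u-90,0):u+90]; cv2.imwrite(name,cv2.resize(c,None,fx=3.5,fy=3.5,interpolation=cv2.INTER_CUBIC)[:600,:800])
E
python3 - <<'E'
from chk import *
check("wrist","wide_jar","wide_pad",(.6318,-.162,-.0752),.084,.064,True,"pics/c1.png")
to(.474,.092,.24,0)
E
```

```text
time_s: 9.8
tcp_pos: [0.6335, -0.1649, 0.169]
tool_rot: [2.219, 2.219, 0.002]
ft_force: [-0.1, 0.5, -0.5]
finger_gap: 0.0879
finger_force: 0.0
time_s: 10.3
tcp_pos: [0.6325, -0.248, 0.237]
tool_rot: [-2.219, -2.219, 0.001]
ft_force: [0.0, 0.5, 0.4]
finger_gap: 0.0884
finger_force: 0.0
shift [ 2.83  -1.32  -0.014] turn [-0.002 -0.001  0.   ] alt [ 0.002 -0.003 -2.   ] q6 -0.55
```

View pics/c1.png

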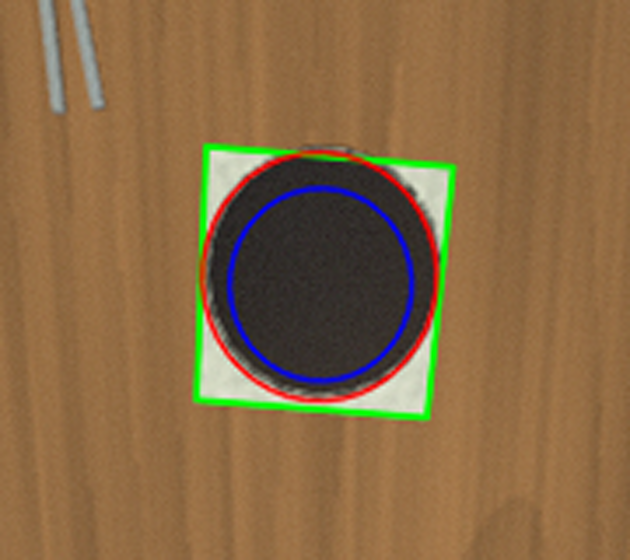

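Red is where the lid should appear if centred. The real lid is about 1 to 1.7 mm off, which is acceptable. On to the slim jar.

```bash

python3 -m creep '[0.5,-0.2,0,0,0,0,0,0.95,-0.44,0,0,0,0,0,0.95,-0.44,0,0,0,0,0]' >/dev/null
python3 -m creep '[0.5,-0.2,0,0,0,0,0,0.95,-0.44,0,0,0,0,0,0.95,-0.44,0,0,0,0,0]' >/dev/null
python3 -m creep '[0.5,-0.2,0,0,0,0,0,0.93,-0.44,0,0,0,0,0,0.93,-0.44,0.1,0,0,0,0,0.93,-0.44,0.4,0,0,0,0,0.93,-0.44,0.5,0,0,0,0,0.93,-0.44,0.5,0,0,0,0]'
python3 - <<'E'
from h import *
to(.474,.092,.056,0)
s=r.snapshot("top")
P=prism(.064,.064,.068,.09,True); uv=proj(s,[[.6345,-.1644,.085]])[0]
# lid on black spot blends; compare with circle edges of lid top by Hough in 4x crop
u0,v0=(uv-30).astype(int); g=cv2.cvtColor(cv2.resize(s["img"][v0:v0+60,u0:u0+60],None,fx=8,fy=8,interpolation=cv2.INTER_CUBIC),6+1)
vis=cv2.cvtColor(g,8)
for p,c in(((.6345,-.1644),(0,0,255)),):
    q=proj(s,np.c_[prism(.064,.064,0,0,True)[:40,:2]+p,np.full(40,.09)]); cv2.polylines(vis,[(((q-[u0,v0]+.5)*8-.5)).astype(int)],True,c)
    q=proj(s,np.c_[pad[:4,:2]@np.array([[1,-.0791],[.0791,1]])+p,np.full(4,.006)]); cv2.polylines(vis,[(((q-[u0,v0]+.5)*8-.5)).astype(int)],True,(0,255,0))
cv2.imwrite("pics/c2.png",vis)
E
```

```text
time_s: 11.85
tcp_pos: [0.475, 0.0902, 0.1787]
tool_rot: [-2.222, -2.219, 0.002]
ft_force: [1.7, -0.5, -0.8]
finger_gap: 0.0882
finger_force: 0.0
shift [ 0.015 -0.007  1.023] turn [-0.001  0.    -0.001] alt [0.    0.002 1.999] q6 -0.06
```

View pics/c2.png

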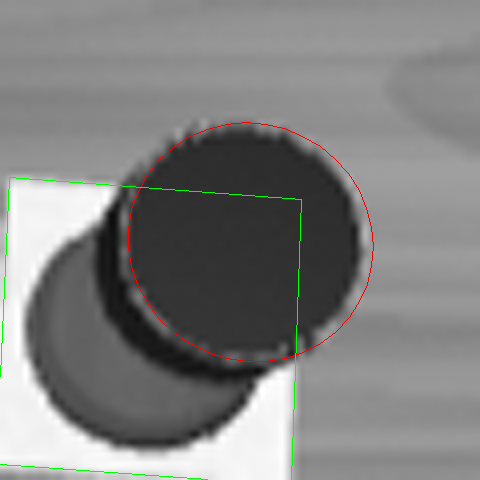

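```bash

python3 -m creep '[0.015,-0.007,0.3,0,0,0,0,0.015,-0.007,0.7,0,0,0,0,0.015,-0.007,0.95,0,0,0,0,0.015,-0.007,1,0,0,0,0,0.015,-0.007,1,0,0,0,0.3,0.015,-0.007,1,0,0,0,0.6,0.015,-0.007,1,0,0,0,1,0.015,-0.007,1,0,0,0,1]' 20
python3 -m creep '[0,0,0,0,0,0,1,0,0,0,0,0,0,1,0,0,0,0,0,0,1,0,0,-0.05,0,0,0,1,0,0,-0.3,0,0,0,1,0,0,-0.7,0,0,0,1,0,0,-1,0,0,0,1,0,0,-1,0,0,0,1]'
```

```text
time_s: 12.9
tcp_pos: [0.4739, 0.0928, 0.0598]
tool_rot: [2.221, 2.221, 0.001]
ft_force: [-0.8, 0.2, -0.6]
finger_gap: 0.0501
finger_force: 0.0
time_s: 13.9
tcp_pos: [0.4745, 0.0928, 0.1815]
tool_rot: [2.219, 2.219, 0.005]
ft_force: [-0.1, 0.8, -2.1]
finger_gap: 0.0396
finger_force: 20.0
```

```bash

python3 -m creep '[0.3,0.28,0,0,0,0,1,0.6,0.57,0,0,0,0,1,0.73,0.709,0,0,0,0,1,0.73,0.709,0,0,0,0,1]' >/dev/null
python3 -m creep '[0.3,0.28,0,0,0,0,1,0.6,0.57,0,0,0,0,1,0.73,0.709,0,0,0,0,1,0.73,0.709,0.2,0,0,0,1,0.73,0.709,0.5,0,0,0,1,0.73,0.709,0.7,0,0,0,1,0.73,0.709,0.82,0,0,0,1,0.73,0.709,0.82,0,0,0,1]'
python3 - <<'E'
from h import *
to(.6447,.268,.066,0)
E
```

```text
time_s: 15.4
tcp_pos: [0.6433, 0.2673, 0.08]
tool_rot: [-2.221, -2.22, 0.003]
ft_force: [0.1, -0.0, -0.8]
finger_gap: 0.0399
finger_force: 20.0
shift [0.006 0.012 0.117] turn [-0.001  0.    -0.   ] alt [1.e-03 2.e-03 2.e+00] q6 0.23
```

```bash

python3 -m creep '[0,0.012,0.05,0,0,0,1,0,0.012,0.08,0,0,0,1,0,0.012,0.1,0,0,0,1,0,0.012,0.107,0,0,0,1,0,0.012,0.107,0,0,0,1]'
python3 -m creep '[0,0,0.005,0,0,0,1,0,0,0.01,0,0,0,1,0,0,0.01,0,0,0,1]'
```

```text
time_s: 16.02
tcp_pos: [0.6453, 0.268, 0.0682]
tool_rot: [2.222, 2.221, 0.0]
ft_force: [0.4, 1.3, -0.6]
finger_gap: 0.0393
finger_force: 20.0
time_s: 16.4
tcp_pos: [0.6453, 0.2679, 0.0669]
tool_rot: [-2.222, -2.221, 0.0]
ft_force: [-0.2, -0.3, -1.1]
finger_gap: 0.0396
finger_force: 20.0
```

```bash

python3 -m creep '[0,0,0.005,0,0,0,1,0,0,0.01,0,0,0,1,0,0,0.01,0,0,0,1]'
python3 -m creep '[0,0,0.004,0,0,0,1,0,0,0.008,0,0,0,1,0,0,0.008,0,0,0,1]'
```

```text
time_s: 16.77
tcp_pos: [0.6453, 0.2679, 0.0656]
tool_rot: [-2.222, -2.221, 0.0]
ft_force: [-0.5, 0.3, -2.1]
finger_gap: 0.0394
finger_force: 20.0
time_s: 17.15
tcp_pos: [0.6454, 0.268, 0.0655]
tool_rot: [2.221, 2.221, 0.001]
ft_force: [-3.1, -1.0, 6.3]
finger_gap: 0.0395
finger_force: 20.0
```

```bash

python3 -m creep '[0,0,0,0,0,0,0,0,0,0,0,0,0,0,0,0,0,0,0,0,0,0,0,-0.4,0,0,0,0,0,0,-0.8,0,0,0,0,0,0,-1,0,0,0,0,0,0,-1,0,0,0,0]' >/dev/null
python3 -m creep '[-0.4,-0.4,-0.2,0,0,0,0,-0.81,-0.8,-0.4,0,0,0,0,-0.81,-0.96,-0.46,0,0,0,0,-0.81,-0.96,-0.46,0,0,0,0]'
cat > fr.py <<'E'
from h import *
s=r.snapshot("wrist"); vis=s["img"][:,:,::-1].copy()
def draw(P,p):
    a=p[2];Rz=np.array([[np.cos(a),np.sin(a)],[-np.sin(a),np.cos(a)]]); q=proj(s,np.c_[P[:,:2]@Rz+p[:2],P[:,2]])
    cv2.polylines(vis,[np.round(q*16).astype(np.int32)],True,(0,0,255),1,cv2.LINE_AA,4)
# slim pad and slim lid (top face, on pad)
uv=proj(s,[[.644,.267,.006]])[0]; px,c=fit(s,"white",uv,58,pad,.006,(-.32,)); print("slim_pad",px,c)
draw(pad[:4],px); draw(prism(.04,.04,0,.11,True)[40:],px)
# square jar: lid top face only
T=prism(.05,.05,0,.092)[4:]; uv=proj(s,[[.449,.246,.092]])[0]; sq,c=fit(s,"dark",uv,58,T,.092,(.2,.4)); print("square",sq,np.degrees(sq[2]),c); draw(T,sq)
uv=proj(s,[[.455,.36,.006]])[0]; print(uv)
cv2.imwrite("pics/w4.png",vis)
to(*sq[:2],.24,sq[2])
E
python3 fr.py
```

```text
time_s: 18.52
tcp_pos: [0.5287, 0.1701, 0.24]
tool_rot: [-2.223, -2.22, 0.0]
ft_force: [0.2, -0.9, -0.1]
finger_gap: 0.0879
finger_force: 0.0
slim_pad [ 0.64382555  0.26753762 -0.33053795] 0.09314447868077802
square [0.4496059  0.24532281 0.2494487 ] 14.292357938843896 0.06144505971045433
[257.7843815    7.98004729]
shift [ 0.623 -0.668 -0.006] turn [-0.001 -0.    -0.159] alt [-0.000e+00  1.000e-03  1.841e+00] q6 0.1
```

View pics/w4.png

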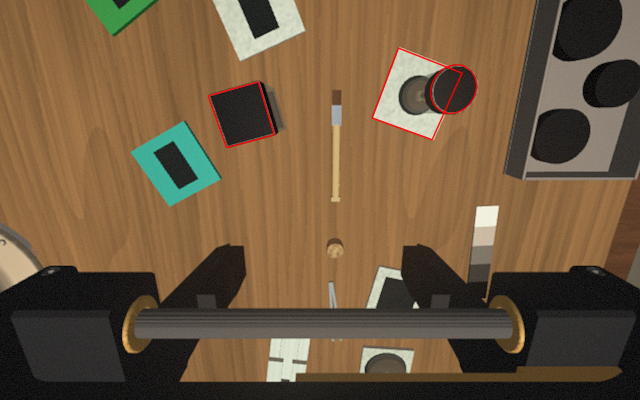

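The slim jar's lid matches its expected circle to about 1 px. The square jar is at (.4496,.2453) with yaw 14.3°. Grasp it.

```bash

python3 -m creep '[0.3,-0.3,0,0,0,-0.08,0,0.623,-0.668,0.1,0,0,-0.159,0,0.623,-0.668,0.4,0,0,-0.159,0,0.623,-0.668,0.6,0,0,-0.159,0,0.623,-0.668,0.6,0,0,-0.159,0]' >/dev/null
python3 - <<'E'
from h import *
to(.4496,.2453,.046,.2494)
E
```

```text
shift [-0.004  0.005  0.995] turn [-0.003  0.     0.   ] alt [-0.    -0.005 -2.   ] q6 0.02
```

```bash

python3 -m creep '[0,0,0.4,0,0,0,0,0,0,0.8,0,0,0,0,0,0,0.97,0,0,0,0,0,0,0.97,0,0,0,0.2,0,0,0.97,0,0,0,0.5,0,0,0.97,0,0,0,1,0,0,0.97,0,0,0,1,0,0,0.97,0,0,0,1]' 25
python3 -m creep '[0,0,0,0,0,0,1,0,0,0,0,0,0,1,0,0,-0.05,0,0,0,1,0,0,-0.3,0,0,0,1,0,0,-0.7,0,0,0,1,0,0,-1,0,0,0,1,0,0,-1,0,0,0,1]'
python3 - <<'E'
from h import *
to(.6438,-.0204,.17,-.2205)
E
```

```text
time_s: 20.2
tcp_pos: [0.4505, 0.2457, 0.0523]
tool_rot: [1.927, 2.48, 0.002]
ft_force: [0.7, 0.4, 5.6]
finger_gap: 0.0494
finger_force: 25.0
time_s: 21.08
tcp_pos: [0.4506, 0.2458, 0.1735]
tool_rot: [1.926, 2.479, 0.006]
ft_force: [0.6, -0.7, -2.6]
finger_gap: 0.05
finger_force: 25.0
shift [-2.547  1.012  0.033] turn [ 0.003 -0.001  0.299] alt [ 1.000e-03  4.000e-03 -1.701e+00] q6 0.02
```

```bash

python3 -m creep '[-0.4,0.16,0,0,0,0,1,-0.85,0.337,0,0,0,0,1,-0.85,0.337,0,0,0,0,1]' >/dev/null
python3 -m creep '[-0.4,0.16,0,0,0,0,1,-0.85,0.337,0,0,0,0,1,-0.85,0.337,0,0,0,0,1]' >/dev/null
python3 -m creep '[-0.4,0.16,0,0,0,0.1,1,-0.85,0.337,0,0,0,0.2,1,-0.85,0.337,0.2,0,0,0.299,1,-0.85,0.337,0.5,0,0,0.299,1,-0.85,0.337,0.7,0,0,0.299,1,-0.85,0.337,0.8,0,0,0.299,1,-0.85,0.337,0.8,0,0,0.299,1]'
python3 - <<'E'
from h import *
to(.6438,-.0204,.0583,-.2205)
E
```

```text
time_s: 22.7
tcp_pos: [0.6425, -0.0202, 0.0747]
tool_rot: [-2.45, -1.964, 0.002]
ft_force: [-0.1, -0.5, -2.2]
finger_gap: 0.0499
finger_force: 25.0
shift [0.001 0.012 0.136] turn [-0.001 -0.     0.001] alt [ 0.    -0.002 -1.999] q6 0.0
```

```bash

python3 -m creep '[0,0.01,0.05,0,0,0,1,0,0.01,0.1,0,0,0,1,0,0.01,0.125,0,0,0,1,0,0.01,0.125,0,0,0,1,0,0.01,0.125,0,0,0,1]'
python3 -m creep '[0,0,0.005,0,0,0,1,0,0,0.01,0,0,0,1,0,0,0.01,0,0,0,1]'
python3 -m creep '[0,0,0.005,0,0,0,1,0,0,0.01,0,0,0,1,0,0,0.01,0,0,0,1]'
```

```text
time_s: 23.32
tcp_pos: [0.6444, -0.0213, 0.0608]
tool_rot: [2.452, 1.964, 0.0]
ft_force: [-0.2, 0.5, -2.7]
finger_gap: 0.05
finger_force: 25.0
time_s: 23.7
tcp_pos: [0.6442, -0.0213, 0.0593]
tool_rot: [-2.452, -1.964, 0.0]
ft_force: [-2.0, 0.1, -3.1]
finger_gap: 0.0499
finger_force: 25.0
time_s: 24.08
tcp_pos: [0.6443, -0.0213, 0.0583]
tool_rot: [2.452, 1.964, 0.0]
ft_force: [-0.3, 0.4, -0.3]
finger_gap: 0.0494
finger_force: 25.0
```

```bash

python3 -m creep '[0,0,0.004,0,0,0,1,0,0,0.006,0,0,0,1,0,0,0.006,0,0,0,0,0,0,0.006,0,0,0,0,0,0,-0.4,0,0,0,0,0,0,-0.8,0,0,0,0,0,0,-1,0,0,0,0,0,0,-1,0,0,0,0]'
python3 - <<'E'
from h import *
to(.55,-.27,.24,-.13)
E
```

```text
time_s: 25.08
tcp_pos: [0.6449, -0.0214, 0.1797]
tool_rot: [2.45, 1.962, 0.004]
ft_force: [0.2, 0.1, 0.1]
finger_gap: 0.0884
finger_force: 0.0
shift [-2.194 -0.317 -0.504] turn [ 0.002  0.    -0.057] alt [ 0.    -0.004  1.943] q6 0.0
```

```bash

python3 -m creep '[-0.5,-0.1,-0.25,0,0,0,0,-1,-0.16,-0.5,0,0,0,0,-1,-0.16,-0.5,0,0,0,0]' >/dev/null
python3 -m creep '[-0.5,-0.1,0,0,0,0,0,-1,-0.16,0,0,0,-0.057,0,-1,-0.16,0,0,0,-0.057,0]' >/dev/null
python3 -m creep '[-0.19,0,0,0,0,0,0,-0.19,0,0,0,0,0,0,-0.19,0,0,0,0,0,0]'
cat > v5.py <<'E'
from h import *
s=r.snapshot("wrist"); cv2.imwrite("pics/w5raw.png",s["img"][:,:,::-1]); vis=s["img"][:,:,::-1].copy()
def draw(P,p,c=(0,0,255)):
    a=p[2];Rz=np.array([[np.cos(a),np.sin(a)],[-np.sin(a),np.cos(a)]]); q=proj(s,np.c_[P[:,:2]@Rz+p[:2],P[:,2]])
    cv2.polylines(vis,[np.round(q*16).astype(np.int32)],True,c,1,cv2.LINE_AA,4)
for p,P in(((.6332,-.1632,-.075),prism(.064,.064,0,.09,True)[40:]),((.6438,-.0204,-.2205),prism(.05,.05,0,.098)[4:])):
    draw(P,p); draw(pad[4:],p,(0,255,0))
p=(.467,-.164,-.13)
draw(prism(.06,.22,0,.027)[4:],p,(0,255,0))
draw(prism(.026,.05,0,.073)[4:],(.4618,-.2028,-.13))
cv2.imwrite("pics/w5.png",vis)
E
python3 v5.py
```

```text
time_s: 26.2
tcp_pos: [0.5518, -0.2689, 0.2379]
tool_rot: [-2.361, -2.072, -0.0]
ft_force: [-0.1, 0.0, 0.0]
finger_gap: 0.0886
finger_force: 0.0
```

View pics/w5.png

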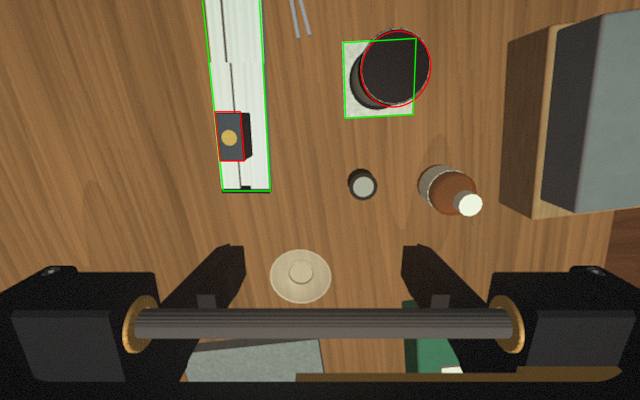

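The stop is at (230,137) and both the stop and the rail match the drawn models: stop (.4618,-.2028), yaw -7.5°, and an 111 mm slide. Next is grasping the stop.

```bash
python3 - <<'E'
from h import *
to(.4618,-.2028,.04,-.13)
E
```

```text
shift [ 0.448 -0.814  1.65 ] turn [-0. -0.  0.] alt [ 0. -0. -2.] q6 -0.52
```

```bash

python3 -m creep '[0.22,-0.4,0,0,0,0,0,0.448,-0.814,0.1,0,0,0,0,0.448,-0.814,0.5,0,0,0,0,0.448,-0.814,0.8,0,0,0,0,0.448,-0.814,0.8,0,0,0,0]' >/dev/null
python3 -m creep '[0,0,0.4,0,0,0,0,0,0,0.75,0,0,0,0,0,0,0.86,0,0,0,0,0,0,0.86,0,0,0,0.4,0,0,0.86,0,0,0,0.6,0,0,0.86,0,0,0,1,0,0,0.86,0,0,0,1,0,0,0.86,0,0,0,1]' 25
python3 -m creep '[0,0,0,0,0,0,1,0,0,0,0,0,0,1,0,0,0,0,0,0,1,0,0,0,0,0,0,1]'
```

```text
time_s: 27.88
tcp_pos: [0.4616, -0.2037, 0.0392]
tool_rot: [2.361, 2.071, 0.0]
ft_force: [0.1, 0.4, -0.4]
finger_gap: 0.0404
finger_force: 0.0
time_s: 28.38
tcp_pos: [0.4615, -0.2037, 0.0389]
tool_rot: [-2.362, -2.072, 0.0]
ft_force: [-0.8, -0.6, 0.2]
finger_gap: 0.0258
finger_force: 25.0
```

Gripped at 25.8 mm. Next I'll lift it 1 mm off the slot floor, within its play, and slide it 111 mm along the rail.

```bash

python3 -m creep '[0,0,-0.008,0,0,0,1,0.1,0,-0.01,0,0,0,1,0.2,0,-0.01,0,0,0,1,0.3,0,-0.01,0,0,0,1,0.4,0,-0.01,0,0,0,1,0.5,0,-0.01,0,0,0,1,0.5,0,-0.01,0,0,0,1]'
python3 -m creep '[0.1,0,0,0,0,0,1,0.2,0,0,0,0,0,1,0.3,0,0,0,0,0,1,0.4,0,0,0,0,0,1,0.43,0,0,0,0,0,1,0.43,0,0,0,0,0,1]'
```

```text
time_s: 29.25
tcp_pos: [0.4694, -0.1433, 0.0402]
tool_rot: [-2.36, -2.073, 0.0]
ft_force: [-0.5, -0.3, -1.9]
finger_gap: 0.0257
finger_force: 25.0
time_s: 30.0
tcp_pos: [0.4762, -0.0929, 0.0402]
tool_rot: [2.361, 2.072, -0.0]
ft_force: [-0.3, 0.6, -2.0]
finger_gap: 0.026
finger_force: 25.0
```

```bash

python3 -m creep '[0,0,-0.05,0,0,0,1,0,0,-0.12,0,0,0,1,0,0,-0.2,0,0,0,1,0,0,-0.5,0,0,0,1,0,0,-0.8,0,0,0,1,0,0,-1,0,0,0,1,0,0,-1,0,0,0,1]'
python3 - <<'E'
from h import *
to(.455,.265,.2,.386)
E
```

```text
time_s: 30.88
tcp_pos: [0.4766, -0.0933, 0.1618]
tool_rot: [2.359, 2.069, 0.003]
ft_force: [-0.4, -0.5, -2.4]
finger_gap: 0.0263
finger_force: 25.0
shift [ 2.937 -0.567 -0.324] turn [ 0.002  0.001 -0.329] alt [ 0.002 -0.003  1.671] q6 -0.31
```

```bash

python3 -m creep '[0.5,-0.1,-0.1,0,0,0,1,0.98,-0.19,-0.3,0,0,0,1,0.98,-0.19,-0.32,0,0,0,1]' >/dev/null
python3 -m creep '[0.5,-0.1,0,0,0,0,1,0.98,-0.19,0,0,0,0,1,0.98,-0.19,0,0,0,0,1]' >/dev/null
python3 -m creep '[0.5,-0.1,0,0,0,-0.1,1,0.98,-0.19,0,0,0,-0.2,1,0.98,-0.19,0,0,0,-0.33,1,0.98,-0.19,0,0,0,-0.33,1,0.98,-0.19,0,0,0,-0.33,1]'
python3 - <<'E'
from h import *
s=r.snapshot("wrist"); vis=s["img"][:,:,::-1].copy(); uv=proj(s,[[.4549,.36,.006]])[0]; print(uv)
x,c=fit(s,"white",uv,75,pad,.006,(.38,)); print(x,np.degrees(x[2]),c)
a=x[2];Rz=np.array([[np.cos(a),np.sin(a)],[-np.sin(a),np.cos(a)]])
for P in(prism(.084,.084,0,.006)[4:],prism(.032,.056,0,.006)[4:]):
    cv2.polylines(vis,[np.round(proj(s,np.c_[P[:,:2]@Rz+x[:2],P[:,2]])*16).astype(np.int32)],True,(0,0,255),1,cv2.LINE_AA,4)
cv2.imwrite("pics/w6.png",vis); to(.4549,.36,.06,.386)
E
```

```text
time_s: 32.25
tcp_pos: [0.4547, 0.2643, 0.1981]
tool_rot: [-1.758, -2.603, 0.001]
ft_force: [0.3, 0.1, -1.4]
finger_gap: 0.0261
finger_force: 25.0
[356.25560784 102.02585556]
[0.45313752 0.3609897  0.3869638 ] 22.171392802847038 0.003576488304586012
shift [0.738 0.301 1.152] turn [-0.     0.    -0.002] alt [0.000e+00 1.000e-03 1.998e+00] q6 -0.08
```

View pics/w6.png

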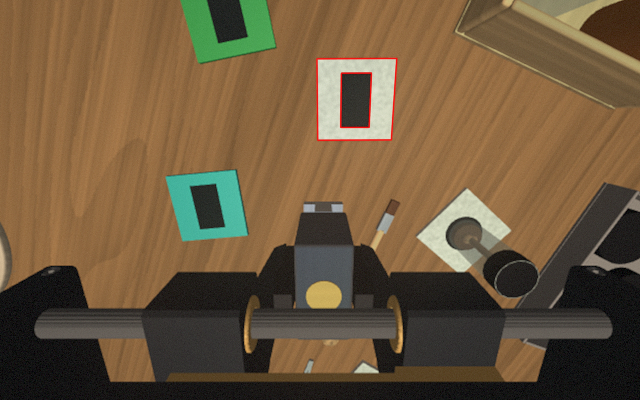

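The white stop_pad at (356,100) fits its board and its 32x56 rectangle exactly. The stop hangs straight. Before lowering I'll check clearance to the crate.

```bash

python3 -m creep '[0.35,0.15,0,0,0,0,1,0.736,0.295,0.1,0,0,0,1,0.736,0.295,0.4,0,0,0,1,0.736,0.295,0.6,0,0,0,1,0.736,0.295,0.6,0,0,0,1]'
python3 - <<'E'
from h import *
to(.4543,.3597,.035,.3866)
s=r.snapshot("wrist"); 
t=r.snapshot("top"); print("crate corner base",back(t,(180,180),0),"rim guess",back(t,(164,180),.06),back(t,(164,180),.03))
E
```

```text
time_s: 32.92
tcp_pos: [0.4533, 0.3598, 0.1251]
tool_rot: [-1.754, -2.604, 0.005]
ft_force: [0.0, 0.3, -2.5]
finger_gap: 0.0259
finger_force: 25.0
shift [-0.004  0.01   0.751] turn [-0.002  0.    -0.001] alt [0.    0.004 1.999] q6 0.08
crate corner base [0.52493798 0.4556235 ] rim guess [0.51548555 0.46831623] [0.52029951 0.48003144]
```

```bash

python3 -m creep '[-0.004,0.008,0.3,0,0,0,1,-0.004,0.008,0.5,0,0,0,1,-0.004,0.008,0.62,0,0,0,1,-0.004,0.008,0.68,0,0,0,1,-0.004,0.008,0.72,0,0,0,1,-0.004,0.008,0.72,0,0,0,1]'
python3 -m creep '[0,0,0.005,0,0,0,1,0,0,0.01,0,0,0,1,0,0,0.01,0,0,0,1]'
```

```text
time_s: 33.78
tcp_pos: [0.4549, 0.3608, 0.0405]
tool_rot: [1.752, 2.608, 0.001]
ft_force: [-0.3, 0.9, -2.4]
finger_gap: 0.0257
finger_force: 25.0
time_s: 34.15
tcp_pos: [0.4547, 0.3608, 0.039]
tool_rot: [1.752, 2.608, 0.0]
ft_force: [-0.7, 1.0, -1.9]
finger_gap: 0.0257
finger_force: 25.0
```

```bash

python3 -m creep '[0,0,0.005,0,0,0,1,0,0,0.01,0,0,0,1,0,0,0.01,0,0,0,1]'
python3 - <<'E'
from h import *
to(.4543,.3597,.035,.3866)
E
```

```text
time_s: 34.52
tcp_pos: [0.4546, 0.3607, 0.0377]
tool_rot: [-1.752, -2.608, 0.0]
ft_force: [0.5, -0.7, -0.9]
finger_gap: 0.0257
finger_force: 25.0
shift [-0.007 -0.006  0.022] turn [-0.     0.     0.001] alt [-0.    -0.    -1.999] q6 0.08
```

```bash

python3 -m creep '[-0.007,-0.006,0.005,0,0,0,1,-0.007,-0.006,0.012,0,0,0,1,-0.007,-0.006,0.012,0,0,0,1]'
python3 -m creep '[0,0,0.005,0,0,0,1,0,0,0.01,0,0,0,1,0,0,0.01,0,0,0,1]'
```

```text
time_s: 34.9
tcp_pos: [0.4543, 0.3597, 0.0362]
tool_rot: [-1.752, -2.608, 0.0]
ft_force: [-0.1, -0.5, -1.2]
finger_gap: 0.0254
finger_force: 25.0
time_s: 35.28
tcp_pos: [0.4543, 0.3597, 0.0351]
tool_rot: [-1.752, -2.608, 0.0]
ft_force: [0.6, 0.7, -2.6]
finger_gap: 0.026
finger_force: 25.0
```

```bash

python3 -m creep '[0,0,0.004,0,0,0,1,0,0,0.006,0,0,0,1,0,0,0.006,0,0,0,1]'
python3 -m creep '[0,0,0.004,0,0,0,1,0,0,0.006,0,0,0,1,0,0,0.006,0,0,0,1]'
```

```text
time_s: 35.65
tcp_pos: [0.4544, 0.3597, 0.0349]
tool_rot: [1.752, 2.608, 0.001]
ft_force: [-2.7, -1.2, 5.1]
finger_gap: 0.0257
finger_force: 25.0
time_s: 36.02
tcp_pos: [0.4543, 0.3597, 0.0349]
tool_rot: [1.751, 2.608, 0.001]
ft_force: [-4.0, -2.6, 11.3]
finger_gap: 0.0262
finger_force: 25.0
```

```bash

python3 -m creep '[0,0,-0.006,0,0,0,1,0,0,-0.008,0,0,0,0,0,0,-0.008,0,0,0,0,0,0,-0.008,0,0,0,0,0,0,-0.4,0,0,0,0,0,0,-0.8,0,0,0,0,0,0,-1,0,0,0,0,0,0,-1,0,0,0,0]'
python3 -m creep '[-0.4,0,-0.2,0,0,0,0,-0.8,-0.2,-0.7,0,0,0,0,-0.8,-0.2,-0.7,0,0,0,0,-0.8,-0.2,-0.7,0,0,0,0]'
python3 - <<'E'
from h import *
def draw(s,vis,P,p,c,k=1,o=(0,0)):
    a=p[2];Rz=np.array([[np.cos(a),np.sin(a)],[-np.sin(a),np.cos(a)]]); q=((proj(s,np.c_[P[:,:2]@Rz+p[:2],P[:,2]])-o+.5)*k-.5)
    cv2.polylines(vis,[np.round(q*16).astype(np.int32)],True,c,1,cv2.LINE_AA,4)
def crop(s,u,v,h,k):
    o=np.array([int(u-h),max(int(v-h),0)]); return cv2.resize(s["img"][o[1]:o[1]+2*h,o[0]:o[0]+2*h,::-1],None,fx=k,fy=k,interpolation=cv2.INTER_CUBIC),k,o
s=r.snapshot("wrist"); p=(.4531,.361,.387); u,v=proj(s,[[*p[:2],.03]])[0]
A,k,o=crop(s,u,v,50,4)
for P,c in((pad[4:],(0,255,0)),(prism(.026,.05,0,.069)[4:],(0,0,255))): draw(s,A,P,p,c,k,o)
t=r.snapshot("top"); B=[]
for p,P in(((.6345,-.1644,-.0791),prism(.064,.064,0,.09,True)[40:]),((.6459,.2667,-.3269),prism(.04,.04,0,.11,True)[40:]),((.6452,-.0196,-.2248),prism(.05,.05,0,.098)[4:])):
    u,v=proj(t,[[*p[:2],.05]])[0]; b,k,o=crop(t,u,v,33,6); draw(t,b,pad[4:],p,(0,255,0),k,o); draw(t,b,P,p,(0,0,255),k,o); B.append(cv2.resize(b,(396,396))[:390])
im=np.zeros((800,800,3),np.uint8); im[:400,:400]=A[:400,:400]; h=[(0,400),(400,0),(400,400)]
for (y,x),b in zip(h,B): im[y:y+390,x:x+396]=b
cv2.imwrite("pics/final.png",cv2.resize(im,(600,600),interpolation=cv2.INTER_AREA))
E
```

```text
time_s: 37.02
tcp_pos: [0.4549, 0.36, 0.155]
tool_rot: [1.751, 2.606, 0.005]
ft_force: [-0.1, 0.9, -0.1]
finger_gap: 0.0882
finger_force: 0.0
time_s: 37.52
tcp_pos: [0.4683, 0.2616, 0.2369]
tool_rot: [-1.753, -2.607, 0.0]
ft_force: [-0.9, 0.2, -0.9]
finger_gap: 0.0882
finger_force: 0.0
```

View pics/final.png

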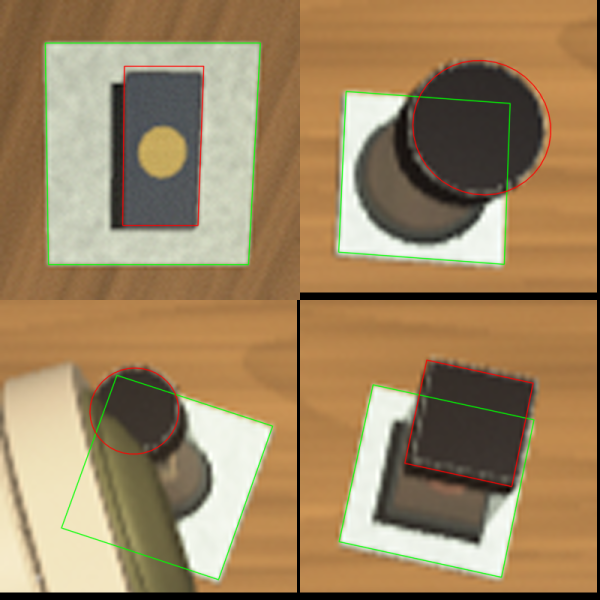

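In the final check, all four are inside their outlines and aligned. The stop, slim and square jars are within about 1 mm, and the wide jar is about 2 mm off centre. The gripper is clear, so I'm handing in.

```bash
python3 -c "
from plant import r
print(r.close_job())"
```

```text
the job is handed in; nothing more can be done
None
```

The job is handed in at about 38 s: all three jars stand upright on their pads and the stop on its rectangle, each inside its outline, the wide jar about 2 mm off centre and the others within about 1 mm.

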